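Sift the hazelnuts out of the walnuts

ROBOT

A 6-joint arm with a two-finger parallel gripper is mounted at the origin on a cart in front of the work surface, level with it; the furniture and walls round the work are solid. World frame = base frame: x ahead of the robot, y to its left, z up, the work surface at z = 0. Lengths are in m, angles in rad, forces in N, time in s.
With the tool pointing down it reaches from about 0.3 to 0.775 m from the base axis. Payload 14.6 kg.
Tool frame: the origin (TCP) lies on the centre line of the jaws, within the pads' length; the fingertips stand 19 mm ahead of it and the grasp point (between the pads) is the TCP; y points along the fingers, x is the direction in which the jaws open and shut, and the axes are right-handed (so a half turn about y gives the same grasp; the last joint's range is limited). The gripper opens to 94 mm and grips with 3 to 60 N. Pads are 16 mm wide; open, the fingers measure 119 mm over their backs; the gripper's body (75 mm by 177 mm) begins 78 mm behind the grasp point.
Start: joints at [1.122, 0.3, 1.521, -0, 1.321, -0.067], TCP at [0.205, 0.51, 0.224] pointing down, gripper open.
Joint ranges: [-3.03, 3.03], [-0.79, 2.21], [0.23, 2.52], [-1.04, 4.18], [0, 3.07], [-2.55, 2.55]. Speed limits (rad/s): [2.22, 2.22, 2.57, 3.14, 3.14, 3.14].

INTERFACE

Orientations are given as [roll, pitch, yaw] about the fixed x, y, z axes, in that order (R = Rz(yaw) Ry(pitch) Rx(roll)).
In Python, from station import get_obs, cams, workorder gives the robot as it stands.
- The arm moves only by the shell command python3 -m handwheel 'ROWS' [FORCE]. ROWS is JSON, a list of rows, each an object of numbers: "fingers": the opening, from -1 (shut) to 1 (fully open); "x", "y", "z": the shift along the tool's x, y, z in m; "spin": the turn about the tool's y in degrees. In form: [{"fingers": .., "x": .., "y": .., "z": .., "spin": ..}, ...]. A call has exactly 10 rows; each row is the pose to reach, as a shift and turn from the pose commanded when the call began, along the tool's axes at that moment; what a row does not reach only later rows make up. A row lasts 1/10 s, in which the tool goes at most 50 mm and 8.59 degrees, less where a joint would pass 70% of its speed; a pose out of reach is approached as far as the arm can. A call with a gripper value outside its range is refused whole. The fingers move at their own pace and stop on an object; FORCE is the grip in N (left out, the last holds). Time passes only in rows, so rows that repeat a pose let the fingers close, or fill a call up. It gives the time, the measured TCP pose, the force and the opening at its end, in the units of the state.
- get_obs(): the state, without advancing time (a new reading comes with each control period).
- cams.camera(name): name is "side" or "top"; returns (picture, depth): 420x560x3 uint8, red, green, blue; 420x560 float32, m along the optical axis (not along the pixel's ray), 0 where there is no reading.
- cams.get_calibration(name): a dict with "fx", "fy", "cx", "cy" (pixels), "dist" ([k1, k2, p1, p2, k3] as OpenCV has them; the pictures are not rectified), "view" (4x4, takes a point from world to camera coordinates). Camera axes: x right, y down, z forward; pixel columns grow to the right and rows downward; lengths in m; the calibration is good to about 2 mm. A picture is of the moment at which its call begins. get_calibration takes no time and is no camera call.
- workorder.hand_in(): hands the job in, once; it reports no verdict.
The state is a dict: "time_s": time; "qpos": joint angles; "joint_vel": joint speeds; "tau": joint torques, N m; "ee_pos": TCP position; "eef_rot": TCP orientation; "force": force on the tool from outside, world axes, zero at the start; "moment": the same for the moment, N m; "grip_width": finger opening in m.
Only numpy, scipy, OpenCV 4.12 (cv2) and the standard library are available. Lean on these libraries where they do the work, as an engineer would, in place of code of your own. Each camera call takes 0.05 s, during which the arm holds its last target. There are 200 camera calls.

TASK

Hazelnuts have got in among the walnuts in the sieve that stands across the metal tray. Take the sieve by its wooden grip, lift it just clear of the tray and, keeping it level, shake it side to side over the tray until all three hazelnuts have dropped through into the tray and only the two walnuts are left in the sieve. Then set the sieve with the walnuts down flat on the middle of the wooden board and let go.

Things in the scene. Friction and masses are not known exactly. Their poses are not given: they have to be found in the camera images.
- sieve_grip (a point): centre of the sieve's wooden grip, a bar 80 mm long (x), 18 mm wide (y) and 24 mm high (z) on top of a steel bail that runs along x. It lies 105 mm above the sieve's underside, over its middle; to be pinched across its 18 mm width (along y) from above. Free height below the grip down to the sieve's floor 89 mm
- sieve: steel sieve, 0.35 kg; origin at the centre of its underside: plate 190 (x) by 100 (y), 4 thick, ends (+-x) resting on the tray's long rims, y along the tray. Basket 112 by 92 inside, walls 30 high. Floor: plain strip along x with beads 0.7 high at y=+-15, then four 24 mm square openings each side (|y| 16 to 40). Brisk shakes along y, 35 mm either way, roll small nuts over the beads into them
- tray: open metal tray, fixed, 158 mm (x) by 268 mm (y, its length), 45 mm high, walls and floor 4 mm; origin at the centre of its underside, on the worktop
- board: wooden board, fixed, 250 mm (x) by 190 mm (y), 16 mm thick; origin at the centre of its underside, on the worktop. Its top is 16 mm above the origin
- hazelnut_0_c (a point): hazelnut, brown ball 16 mm across with a pale base; the point is its centre. At the start it lies on the plain middle strip of the sieve's floor, where it rolls easily; one of three alike
- hazelnut_1_c (a point): hazelnut, brown ball 16 mm across with a pale base; the point is its centre. At the start it lies on the plain middle strip of the sieve's floor, where it rolls easily; one of three alike
- hazelnut_2_c (a point): hazelnut, brown ball 16 mm across with a pale base; the point is its centre. At the start it lies on the plain middle strip of the sieve's floor, where it rolls easily; one of three alike
- walnut_0_c (a point): walnut in its shell, tan ball 34 mm across; the point is its centre. At the start it sits in one of the sieve's openings, too big to pass; one of two alike
- walnut_1_c (a point): walnut in its shell, tan ball 34 mm across; the point is its centre. At the start it sits in one of the sieve's openings, too big to pass; one of two alike
There are look-alikes about, which are no part of the job. What is shaped like the part that bears walnut_1_c but red is not meant.

How it is judged:
On the way, in this order (a step that is already met when the one before it is completed fails the run):
1. the sieve is held clear of the tray, above it (z of sieve in the frame of tray between 0.053 and 0.2 m and horizontal distance between sieve and tray below 0.15 m), for 0.2 s.
2. all three hazelnuts are in the tray while the sieve is still held above it with the walnuts in it (all of step 1 and x of hazelnut_0_c in the frame of tray between -0.078 and 0.078 m and y of hazelnut_0_c in the frame of tray between -0.133 and 0.133 m and z of hazelnut_0_c in the frame of tray between 0 and 0.04 m and x of hazelnut_1_c in the frame of tray between -0.078 and 0.078 m and y of hazelnut_1_c in the frame of tray between -0.133 and 0.133 m and z of hazelnut_1_c in the frame of tray between 0 and 0.04 m and x of hazelnut_2_c in the frame of tray between -0.078 and 0.078 m and y of hazelnut_2_c in the frame of tray between -0.133 and 0.133 m and z of hazelnut_2_c in the frame of tray between 0 and 0.04 m and x of walnut_0_c in the frame of sieve between -0.06 and 0.06 m and y of walnut_0_c in the frame of sieve between -0.05 and 0.05 m and z of walnut_0_c in the frame of sieve between 0.005 and 0.045 m and x of walnut_1_c in the frame of sieve between -0.06 and 0.06 m and y of walnut_1_c in the frame of sieve between -0.05 and 0.05 m and z of walnut_1_c in the frame of sieve between 0.005 and 0.045 m), for 0.2 s.
At the end, for the whole second after the job is handed in: The three hazelnuts lie in the tray, the two walnuts are in the sieve's basket, and the sieve stands flat (within 6 degrees) on the board, its centre within 35 mm of the board's centre, released and at rest (x of hazelnut_0_c in the frame of tray between -0.078 and 0.078 m and y of hazelnut_0_c in the frame of tray between -0.133 and 0.133 m and z of hazelnut_0_c in the frame of tray between 0 and 0.04 m and x of hazelnut_1_c in the frame of tray between -0.078 and 0.078 m and y of hazelnut_1_c in the frame of tray between -0.133 and 0.133 m and z of hazelnut_1_c in the frame of tray between 0 and 0.04 m and x of hazelnut_2_c in the frame of tray between -0.078 and 0.078 m and y of hazelnut_2_c in the frame of tray between -0.133 and 0.133 m and z of hazelnut_2_c in the frame of tray between 0 and 0.04 m and x of walnut_0_c in the frame of sieve between -0.06 and 0.06 m and y of walnut_0_c in the frame of sieve between -0.05 and 0.05 m and z of walnut_0_c in the frame of sieve between 0.005 and 0.045 m and x of walnut_1_c in the frame of sieve between -0.06 and 0.06 m and y of walnut_1_c in the frame of sieve between -0.05 and 0.05 m and z of walnut_1_c in the frame of sieve between 0.005 and 0.045 m and horizontal distance between sieve and board below 0.035 m and z of sieve in the frame of board between 0.011 and 0.022 m and angle between sieve's own z axis and vertical below 0.1 rad and linear speed of sieve below 0.02 m/s); the robot touches nothing.
It fails at once if the sieve is tipped by more than 30 degrees (angle between sieve's own z axis and vertical above 0.52 rad).
It also fails if it takes over 51 s, if anything falls off the work surface, if the arm or the gripper's body presses on something with over 40 N, if the wrist force passes 120 N, or if a joint passes its speed limit or range.

## Working session

There is one attempt and no reset: what is moved stays moved. The work goes in short steps, Python scripts to look and compute and a shell command to move; the robot and the scene stay as the last step left them, time stands still between calls to the robot, and variables do not carry over. Pictures are saved under pics/ and viewed, about 8 in all and at most 12, crops included, and the job is handed in when it is done.

```bash
mkdir -p pics
cat > h.py <<'E'
import numpy as np,cv2
from station import get_obs,cams,workorder
def snap(n,f):
    p,d=cams.camera(n); cv2.imwrite(f'pics/{f}.png',p[:,:,::-1]); np.save(f'pics/{f}.npy',d); return p,d
def px(n,d,u,v,z=None):
    c=cams.get_calibration(n);K=np.array([[c['fx'],0,c['cx']],[0,c['fy'],c['cy']],[0,0,1]])
    q=cv2.undistortPoints(np.array([[[u,v]]],float),K,np.array(c['dist'],float))[0,0]
    T=np.linalg.inv(np.array(c['view'])); r=T[:3,:3]@[q[0],q[1],1]; o=T[:3,3]
    s=d[int(v),int(u)] if z is None else (z-o[2])/r[2]
    return o+s*r
E
python3 - <<'E'
from h import *
o=get_obs();print({k:np.round(v,3).tolist() for k,v in o.items()})
for n in('side','top'):
    snap(n,n+'0');print(np.round(np.linalg.inv(np.array(cams.get_calibration(n)['view'])),2))
a=cv2.imread('pics/side0.png');b=cv2.imread('pics/top0.png')
E
```

```text
{'time_s': 0.0, 'qpos': [1.122, 0.3, 1.522, 0.0, 1.321, -0.067], 'joint_vel': [0.001, -0.002, 0.001, 0.001, 0.001, 0.0], 'tau': [0.001, -53.18, -35.274, 0.071, 0.024, -0.0], 'ee_pos': [0.205, 0.51, 0.224], 'eef_rot': [-1.571, 0.001, 1.189], 'force': [0.37, 0.764, 0.383], 'moment': [0.042, 0.032, -0.018], 'grip_width': 0.094}
[[-0.99 -0.06  0.13  0.5 ]
 [-0.15  0.53 -0.84  0.74]
 [-0.02 -0.85 -0.53  0.62]
 [ 0.    0.    0.    1.  ]]
[[-0.01 -0.99  0.13  0.53]
 [-1.    0.01  0.02 -0.07]
 [-0.02 -0.13 -0.99  0.97]
 [ 0.    0.    0.    1.  ]]
```

View pics/top0.png

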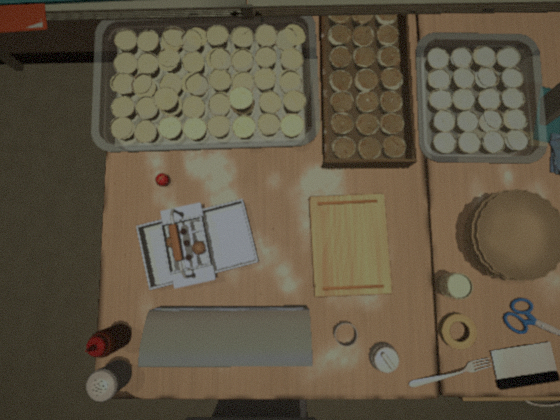

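View pics/side0.png

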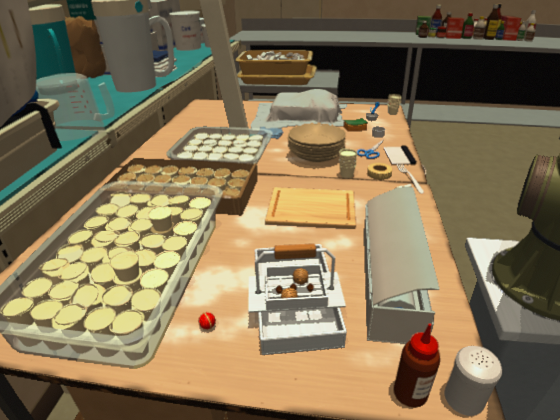

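Run:
```python
from h import *
a=cv2.imread('pics/top0.png');b=cv2.imread('pics/side0.png')
A=cv2.resize(a[190:300,125:265],None,fx=5.6,fy=5.4,interpolation=cv2.INTER_CUBIC);cv2.imwrite('pics/c1.png',A)
B=cv2.resize(b[235:355,235:360],None,fx=5,fy=5,interpolation=cv2.INTER_CUBIC);cv2.imwrite('pics/c2.png',B)
d=np.load('pics/top0.npy')
for n,(u,v) in dict(grip=(172,240),box1=(225,315),box2=(225,355),box3=(150,340)).items():print(n,px('top',d,u,v).round(3))
for u,v in[(310,196),(380,194),(390,292),(315,296)]:print('board',px('top',d,u,v,.016).round(3))
for u,v in[(137,222),(246,201),(257,264),(150,287)]:print('tray',px('top',d,u,v,.045).round(3))
```

```text
grip [0.573 0.151 0.164]
box1 [0.411 0.046 0.107]
box2 [0.337 0.039 0.151]
box3 [0.364 0.199 0.14 ]
board [ 0.69  -0.153  0.016]
board [ 0.693 -0.329  0.016]
board [ 0.452 -0.342  0.016]
board [ 0.443 -0.161  0.016]
tray [0.624 0.272 0.045]
tray [0.674 0.005 0.045]
tray [ 0.521 -0.021  0.045]
tray [0.468 0.234 0.045]
```

View pics/c1.png

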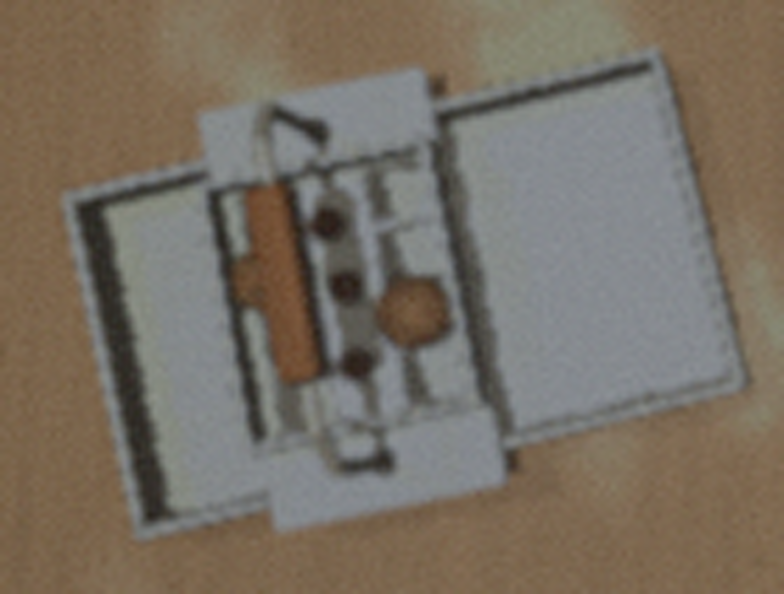

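View pics/c2.png

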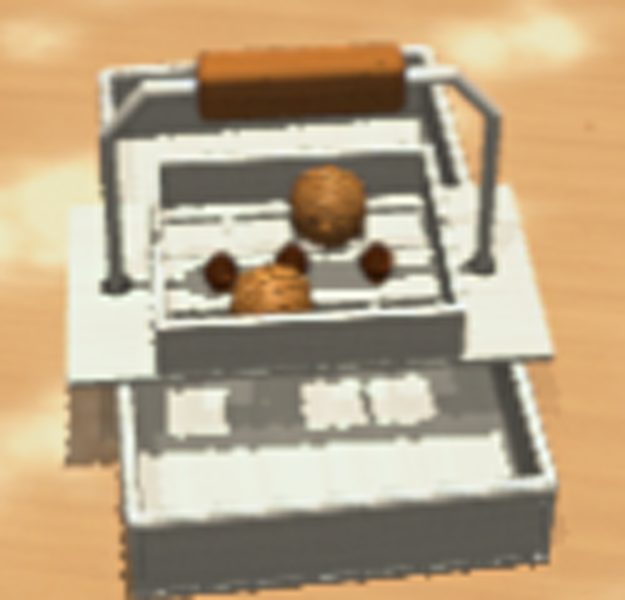

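Run:
```python
from h import *
f=lambda c,z:px('top',None,125+c[0]/5.6,190+c[1]/5.4,z)
P=[f(c,.049) for c in[(200,112),(425,70),(505,487),(278,530)]]
print(np.round(P,3));S=np.mean(P,0);print('sieve',S.round(3))
e1,e2=f((267,184),.162),f((302,380),.162)
print('grip',((e1+e2)/2).round(3),np.linalg.norm(e1-e2),np.degrees(np.arctan2(*(e1-e2)[1::-1])))
v=P[0]+P[1]-P[2]-P[3];print('yaw plate',np.degrees(np.arctan2(v[1],v[0])))
# side grip centre
print('side grip',px('side',None,235+302/5,235+62/5,.162).round(3))
o=get_obs();from scipy.spatial.transform import Rotation as Ro
R=Ro.from_euler('xyz',o['eef_rot']).as_matrix();print(R.round(3));
```

```text
[[0.651 0.213 0.049]
 [0.669 0.115 0.049]
 [0.484 0.078 0.049]
 [0.466 0.174 0.049]]
sieve [0.567 0.145 0.049]
grip [0.568 0.144 0.162] 0.07811549156967203 11.328697517468113
yaw plate 11.668065843504957
side grip [0.566 0.152 0.162]
[[ 0.373 -0.    -0.928]
 [ 0.928 -0.001  0.373]
 [-0.001 -1.     0.   ]]
```

```bash
python3 -m handwheel '[{"fingers":1,"x":0,"y":-0.05,"z":0,"spin":0},{"fingers":1,"x":0,"y":-0.08,"z":0,"spin":0},{"fingers":1,"x":-0.2,"y":-0.08,"z":-0.47,"spin":-33},{"fingers":1,"x":-0.2,"y":-0.08,"z":-0.47,"spin":-33},{"fingers":1,"x":-0.2,"y":-0.08,"z":-0.47,"spin":-33},{"fingers":1,"x":-0.2,"y":-0.08,"z":-0.47,"spin":-33},{"fingers":1,"x":-0.2,"y":-0.08,"z":-0.47,"spin":-33},{"fingers":1,"x":-0.2,"y":-0.08,"z":-0.47,"spin":-33},{"fingers":1,"x":-0.2,"y":-0.08,"z":-0.47,"spin":-33},{"fingers":1,"x":-0.2,"y":-0.08,"z":-0.47,"spin":-33}]' 60
cat > go.py <<'E'
import sys
from h import *
from scipy.spatial.transform import Rotation as Ro
o=get_obs();R=Ro.from_euler('xyz',o['eef_rot']).as_matrix();t=np.array(list(map(float,sys.argv[1:4])))
print(o['time_s'],o['ee_pos'].round(4) if hasattr(o['ee_pos'],'round') else o['ee_pos'],'yaw',np.degrees(o['eef_rot'][2]),'shift',(R.T@(t-o['ee_pos'])).round(4),'spin',np.degrees(o['eef_rot'][2])-float(sys.argv[4]),'F',np.round(o['force'],1),o['grip_width'])
E
python3 go.py .568 .146 .150 101.3
```

```text
time_s: 1.1
ee_pos: [0.4755, 0.2402, 0.3043]
eef_rot: [-1.571, 0.0, 1.765]
force: [0.4, 0.2, 0.2]
grip_width: 0.094
1.1 [0.4755 0.2402 0.3043] yaw 101.12575629213235 shift [-0.1103  0.1543 -0.0726] spin -0.17424370786764598 F [0.4 0.2 0.2] 0.09400798482115429
```

```bash
python3 -m handwheel '[{"fingers":1,"x":-0.11,"y":0,"z":-0.073,"spin":0},{"fingers":1,"x":-0.11,"y":0,"z":-0.073,"spin":0},{"fingers":1,"x":-0.11,"y":0,"z":-0.073,"spin":0},{"fingers":1,"x":-0.11,"y":0.02,"z":-0.073,"spin":0},{"fingers":1,"x":-0.11,"y":0.06,"z":-0.073,"spin":0},{"fingers":1,"x":-0.11,"y":0.09,"z":-0.073,"spin":0},{"fingers":1,"x":-0.11,"y":0.09,"z":-0.073,"spin":0},{"fingers":1,"x":-0.11,"y":0.09,"z":-0.073,"spin":0},{"fingers":1,"x":-0.11,"y":0.09,"z":-0.073,"spin":0},{"fingers":1,"x":-0.11,"y":0.09,"z":-0.073,"spin":0}]'
python3 go.py .568 .146 .150 101.3; python3 -c "
from h import *
p,d=snap('side','s1');cv2.imwrite('pics/s1c.png',cv2.resize(p[170:370,190:390,::-1],None,fx=3,fy=3,interpolation=cv2.INTER_CUBIC))"
```

```text
time_s: 2.1
ee_pos: [0.5678, 0.1483, 0.2162]
eef_rot: [-1.573, 0.0, 1.765]
force: [0.5, 0.3, 0.1]
grip_width: 0.094
2.1 [0.5678 0.1483 0.2162] yaw 101.13363601811196 shift [-0.0023  0.0662  0.0005] spin -0.1663639818880398 F [0.5 0.3 0.1] 0.09397030733940892
```

View pics/s1c.png

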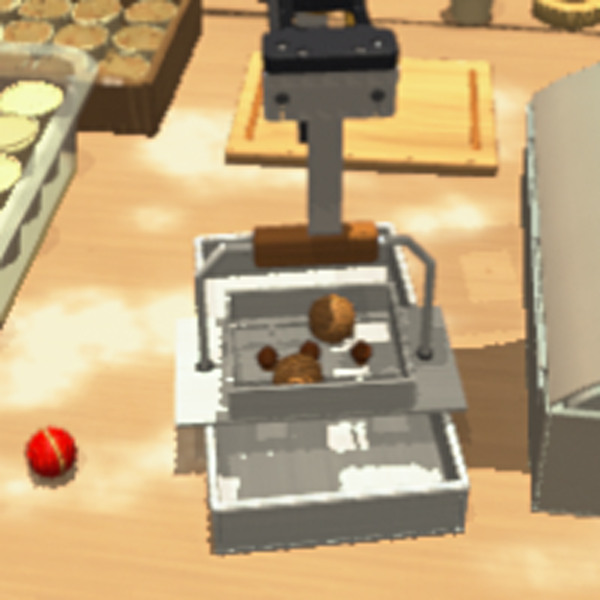

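The picture shows the fingers over the middle of the grip (finger at col 325, bar 255–378 in the crop). Next I descend and close.

```bash
python3 -m handwheel '[{"fingers":1,"x":-0.002,"y":0.03,"z":0,"spin":0},{"fingers":1,"x":-0.002,"y":0.055,"z":0,"spin":0},{"fingers":1,"x":-0.002,"y":0.066,"z":0,"spin":0},{"fingers":1,"x":-0.002,"y":0.066,"z":0,"spin":0},{"fingers":-1,"x":-0.002,"y":0.066,"z":0,"spin":0},{"fingers":-1,"x":-0.002,"y":0.066,"z":0,"spin":0},{"fingers":-1,"x":-0.002,"y":0.066,"z":0,"spin":0},{"fingers":-1,"x":-0.002,"y":0.066,"z":0,"spin":0},{"fingers":-1,"x":-0.002,"y":0.066,"z":0,"spin":0},{"fingers":-1,"x":-0.002,"y":0.066,"z":0,"spin":0}]' 60
python3 go.py .57 .123 .150 101.3
```

```text
time_s: 3.15
ee_pos: [0.5677, 0.1461, 0.1486]
eef_rot: [-1.571, 0.0, 1.765]
force: [0.4, -0.2, 0.1]
grip_width: 0.0494
3.15 [0.5677 0.1461 0.1486] yaw 101.12498903387711 shift [-0.0231 -0.0014  0.0022] spin -0.17501096612288336 F [ 0.4 -0.2  0.1] 0.049414555909334336
```

Fingers are still closing, so I wait for them and then lift 17 mm, moving slowly.

```bash
python3 -m handwheel '[{"fingers":-1,"x":0,"y":0,"z":0,"spin":0},{"fingers":-1,"x":0,"y":0,"z":0,"spin":0},{"fingers":-1,"x":0,"y":0,"z":0,"spin":0},{"fingers":-1,"x":0,"y":0,"z":0,"spin":0},{"fingers":-1,"x":0,"y":0,"z":0,"spin":0},{"fingers":-1,"x":0,"y":0,"z":0,"spin":0},{"fingers":-1,"x":0,"y":0,"z":0,"spin":0},{"fingers":-1,"x":0,"y":0,"z":0,"spin":0},{"fingers":-1,"x":0,"y":0,"z":0,"spin":0},{"fingers":-1,"x":0,"y":0,"z":0,"spin":0}]' 60
python3 -m handwheel '[{"fingers":-1,"x":0,"y":-0.003,"z":0,"spin":0},{"fingers":-1,"x":0,"y":-0.006,"z":0,"spin":0},{"fingers":-1,"x":0,"y":-0.009,"z":0,"spin":0},{"fingers":-1,"x":0,"y":-0.012,"z":0,"spin":0},{"fingers":-1,"x":0,"y":-0.015,"z":0,"spin":0},{"fingers":-1,"x":0,"y":-0.017,"z":0,"spin":0},{"fingers":-1,"x":0,"y":-0.017,"z":0,"spin":0},{"fingers":-1,"x":0,"y":-0.017,"z":0,"spin":0},{"fingers":-1,"x":0,"y":-0.017,"z":0,"spin":0},{"fingers":-1,"x":0,"y":-0.017,"z":0,"spin":0}]'
python3 go.py .57 .123 .167 101.3; python3 -c "
from h import *
p,d=snap('side','s2');cv2.imwrite('pics/s2c.png',cv2.resize(p[170:370,190:390,::-1],None,fx=3,fy=3,interpolation=cv2.INTER_CUBIC))"
```

```text
time_s: 4.15
ee_pos: [0.5677, 0.1462, 0.1484]
eef_rot: [-1.571, -0.0, 1.765]
force: [-1.0, -0.0, -2.0]
grip_width: 0.0179
time_s: 5.15
ee_pos: [0.5677, 0.1462, 0.1653]
eef_rot: [-1.571, 0.0, 1.765]
force: [0.1, -0.5, -3.7]
grip_width: 0.0176
5.15 [0.5677 0.1462 0.1653] yaw 101.1279618730492 shift [-0.0232 -0.0017  0.0022] spin -0.17203812695079534 F [ 0.1 -0.5 -3.7] 0.017591295503393705
```

View pics/s2c.png

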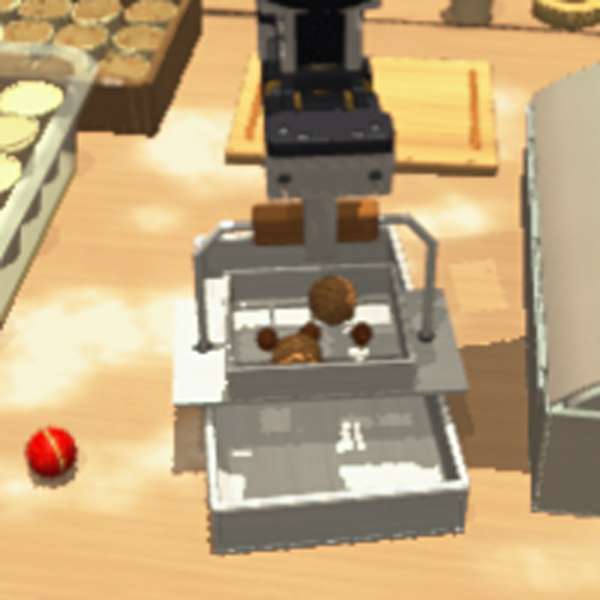

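The sieve is held level and clear of the tray, with the hazelnuts still on the strip. I start shaking.

```bash
python3 -m handwheel '[{"fingers":-1,"x":-0.04,"y":0,"z":0,"spin":0},{"fingers":-1,"x":-0.055,"y":0,"z":0,"spin":0},{"fingers":-1,"x":-0.038,"y":0,"z":0,"spin":0},{"fingers":-1,"x":-0.003,"y":0,"z":0,"spin":0},{"fingers":-1,"x":0.015,"y":0,"z":0,"spin":0},{"fingers":-1,"x":-0.02,"y":0,"z":0,"spin":0},{"fingers":-1,"x":-0.055,"y":0,"z":0,"spin":0},{"fingers":-1,"x":-0.02,"y":0,"z":0,"spin":0},{"fingers":-1,"x":0.015,"y":0,"z":0,"spin":0},{"fingers":-1,"x":-0.02,"y":0,"z":0,"spin":0}]' 60
python3 go.py .57 .123 .167 101.3; python3 -c "
from h import *
p,d=snap('side','s3');cv2.imwrite('pics/s3c.png',cv2.resize(p[170:370,190:390,::-1],None,fx=3,fy=3,interpolation=cv2.INTER_CUBIC))"
```

```text
time_s: 6.2
ee_pos: [0.5701, 0.1339, 0.1655]
eef_rot: [-1.571, -0.002, 1.773]
force: [1.3, -1.0, -3.3]
grip_width: 0.0176
6.2 [0.5701 0.1339 0.1655] yaw 101.61114892919962 shift [-0.0106 -0.0015  0.0023] spin 0.3111489291996179 F [ 1.3 -1.  -3.3] 0.01758008866126116
```

View pics/s3c.png

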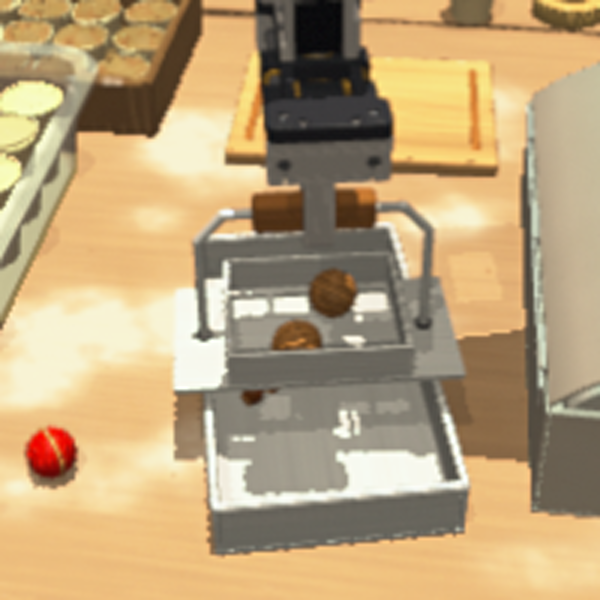

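Two hazelnuts are visible in the tray, near (252,395) and (270,388) in the crop. The third is hidden, so I shake once more and then shift the sieve toward −y to see.

```bash
python3 -m handwheel '[{"fingers":-1,"x":-0.035,"y":0,"z":0,"spin":0},{"fingers":-1,"x":0,"y":0,"z":0,"spin":0},{"fingers":-1,"x":0.035,"y":0,"z":0,"spin":0},{"fingers":-1,"x":0,"y":0,"z":0,"spin":0},{"fingers":-1,"x":-0.035,"y":0,"z":0,"spin":0},{"fingers":-1,"x":0,"y":0,"z":0,"spin":0},{"fingers":-1,"x":0.035,"y":0,"z":0,"spin":0},{"fingers":-1,"x":0.0,"y":0,"z":0,"spin":0},{"fingers":-1,"x":-0.035,"y":0,"z":0,"spin":0},{"fingers":-1,"x":0,"y":0,"z":0,"spin":0}]'
python3 -m handwheel '[{"fingers":-1,"x":0,"y":0,"z":0,"spin":0},{"fingers":-1,"x":0,"y":0,"z":0,"spin":0},{"fingers":-1,"x":0,"y":0,"z":0,"spin":0},{"fingers":-1,"x":-0.01,"y":0,"z":0,"spin":0},{"fingers":-1,"x":-0.025,"y":0,"z":0,"spin":0},{"fingers":-1,"x":-0.04,"y":0,"z":0,"spin":0},{"fingers":-1,"x":-0.055,"y":0,"z":0,"spin":0},{"fingers":-1,"x":-0.06,"y":0,"z":0,"spin":0},{"fingers":-1,"x":-0.06,"y":0,"z":0,"spin":0},{"fingers":-1,"x":-0.06,"y":0,"z":0,"spin":0}]'
python3 go.py .57 .123 .167 101.3; python3 -c "
from h import *
p,d=snap('side','s4');q,d=snap('top','t4')
A=cv2.resize(p[200:360,230:370,::-1],None,fx=3.4,fy=3.4,interpolation=cv2.INTER_CUBIC);B=cv2.resize(q[190:300,130:265,::-1],(400,A.shape[0]//1),interpolation=cv2.INTER_CUBIC)
B=cv2.resize(q[190:320,130:230,::-1],(320,416),interpolation=cv2.INTER_CUBIC);B=cv2.copyMakeBorder(B,0,A.shape[0]-416,0,0,0)
cv2.imwrite('pics/s4c.png',np.hstack([A,B]))"
```

```text
time_s: 7.25
ee_pos: [0.5731, 0.1204, 0.1654]
eef_rot: [-1.571, 0.002, 1.756]
force: [-0.1, 1.3, -3.8]
grip_width: 0.0177
time_s: 8.25
ee_pos: [0.5831, 0.0677, 0.1655]
eef_rot: [-1.571, -0.0, 1.765]
force: [-0.1, 1.1, -3.3]
grip_width: 0.0173
8.25 [0.5831 0.0677 0.1655] yaw 101.11428312446196 shift [ 0.0568 -0.0015  0.0022] spin -0.1857168755380343 F [-0.1  1.1 -3.3] 0.017346718745796488
```

View pics/s4c.png

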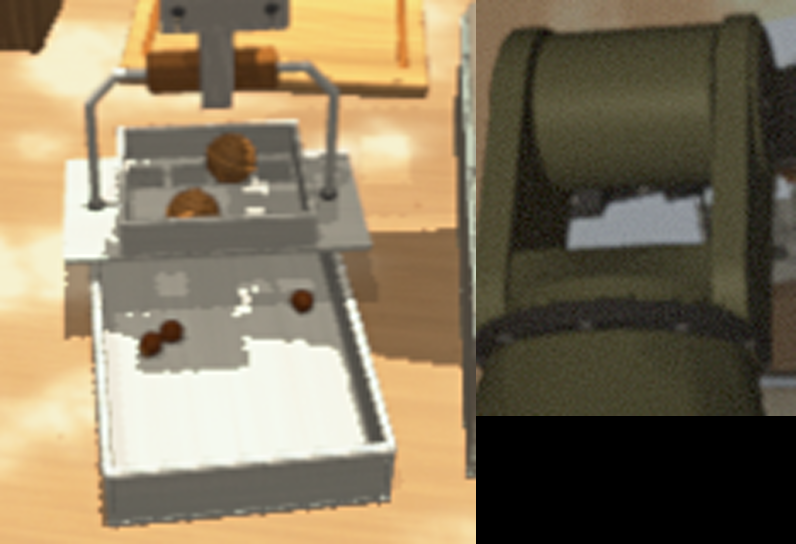

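All three hazelnuts lie in the tray (crop (150,345), (172,330), (302,300)) and both walnuts are in the sieve. Next I check the sieve's height and tilt from depth, and work out the move to the board.

```bash
python3 - <<'E'
from h import *
d=np.load('pics/s4.npy')
for u,v in[(80,175),(80,215),(80,245),(108,235),(345,190),(345,215),(345,235),(330,238),(30,300)]:print(u,v,px('side',d,230+u/3.4,200+v/3.4).round(4))
b=np.mean([px('top',None,u,v,.016) for u,v in[(310,196),(380,194),(390,292),(315,296)]],0);print(b.round(3))
for u,v in[(266,188),(355,188),(356,227),(266,222)]:print(px('side',d,u,v,.016).round(3))
E
python3 go.py .569 -.246 .20 101.3
```

```text
80 175 [0.6725 0.0547 0.0655]
80 215 [0.6636 0.0962 0.0666]
80 245 [0.6579 0.1234 0.0657]
108 235 [0.6428 0.1107 0.0647]
345 190 [0.4982 0.0467 0.0643]
345 215 [0.497  0.0736 0.0656]
345 235 [0.4962 0.0922 0.065 ]
330 238 [0.5053 0.0956 0.0645]
30 300 [ 0.699   0.1068 -0.0012]
[ 0.569 -0.246  0.016]
[ 0.716 -0.325  0.016]
[ 0.44  -0.358  0.016]
[ 0.439 -0.144  0.016]
[ 0.681 -0.138  0.016]
8.35 [0.5831 0.0681 0.1655] yaw 101.15897189093744 shift [-0.3055 -0.0346  0.0746] spin -0.14102810906256025 F [ 0.2 -0.5 -4.2] 0.01730936600003926
```

```bash
python3 -m handwheel '[{"fingers":-1,"x":0,"y":-0.01,"z":0,"spin":0},{"fingers":-1,"x":0,"y":-0.025,"z":0,"spin":0},{"fingers":-1,"x":-0.005,"y":-0.034,"z":0.001,"spin":0},{"fingers":-1,"x":-0.02,"y":-0.034,"z":0.005,"spin":0},{"fingers":-1,"x":-0.04,"y":-0.034,"z":0.01,"spin":0},{"fingers":-1,"x":-0.065,"y":-0.034,"z":0.016,"spin":0},{"fingers":-1,"x":-0.09,"y":-0.034,"z":0.022,"spin":0},{"fingers":-1,"x":-0.115,"y":-0.034,"z":0.028,"spin":0},{"fingers":-1,"x":-0.14,"y":-0.034,"z":0.034,"spin":0},{"fingers":-1,"x":-0.165,"y":-0.034,"z":0.04,"spin":0}]'
python3 -m handwheel '[{"fingers":-1,"x":-0.025,"y":0,"z":0.006,"spin":0},{"fingers":-1,"x":-0.05,"y":0,"z":0.012,"spin":0},{"fingers":-1,"x":-0.075,"y":0,"z":0.018,"spin":0},{"fingers":-1,"x":-0.1,"y":0,"z":0.024,"spin":0},{"fingers":-1,"x":-0.12,"y":0,"z":0.03,"spin":0},{"fingers":-1,"x":-0.133,"y":0,"z":0.033,"spin":0},{"fingers":-1,"x":-0.14,"y":0,"z":0.035,"spin":0},{"fingers":-1,"x":-0.14,"y":0,"z":0.035,"spin":0},{"fingers":-1,"x":-0.14,"y":0,"z":0.035,"spin":0},{"fingers":-1,"x":-0.14,"y":0,"z":0.035,"spin":0}]'
python3 go.py .569 -.244 .1205 101.3
```

```text
time_s: 9.35
ee_pos: [0.5751, -0.104, 0.199]
eef_rot: [-1.57, -0.0, 1.764]
force: [0.4, 0.1, -3.3]
grip_width: 0.0175
time_s: 10.35
ee_pos: [0.5686, -0.2453, 0.1995]
eef_rot: [-1.571, -0.0, 1.766]
force: [0.6, 0.8, -3.2]
grip_width: 0.0172
10.35 [ 0.5686 -0.2453  0.1995] yaw 101.18032742688384 shift [ 0.0012  0.079  -0.0007] spin -0.11967257311616208 F [ 0.6  0.8 -3.2] 0.01719789314473096
```

```bash
python3 -m handwheel '[{"fingers":-1,"x":0,"y":0.015,"z":0,"spin":0},{"fingers":-1,"x":0,"y":0.03,"z":0,"spin":0},{"fingers":-1,"x":0,"y":0.045,"z":0,"spin":0},{"fingers":-1,"x":0,"y":0.058,"z":0,"spin":0},{"fingers":-1,"x":0,"y":0.066,"z":0,"spin":0},{"fingers":-1,"x":0,"y":0.07,"z":0,"spin":0},{"fingers":-1,"x":0,"y":0.072,"z":0,"spin":0},{"fingers":-1,"x":0,"y":0.074,"z":0,"spin":0},{"fingers":-1,"x":0,"y":0.076,"z":0,"spin":0},{"fingers":-1,"x":0,"y":0.076,"z":0,"spin":0}]'
python3 go.py .569 -.244 .1205 101.3
python3 - <<'E'
from h import *
p,d=snap('side','s5');cv2.imwrite('pics/s5c.png',cv2.resize(p[120:270,220:400,::-1],None,fx=4,fy=4,interpolation=cv2.INTER_CUBIC))
E
```

```text
time_s: 11.35
ee_pos: [0.5684, -0.2461, 0.1235]
eef_rot: [-1.571, 0.0, 1.765]
force: [-0.2, 0.5, -2.4]
grip_width: 0.0176
11.35 [ 0.5684 -0.2461  0.1235] yaw 101.12355853685737 shift [ 0.0019  0.003  -0.001 ] spin -0.17644146314262343 F [-0.2  0.5 -2.4] 0.017605397325492603
```

View pics/s5c.png

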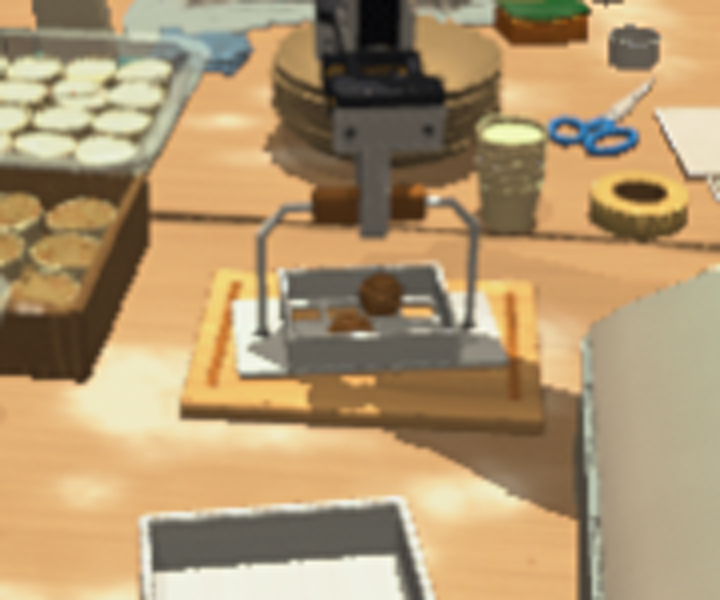

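The sieve is over the middle of the board with both walnuts in it. I lower the last 3 mm.

```bash
python3 -m handwheel '[{"fingers":-1,"x":0,"y":0.001,"z":0,"spin":0},{"fingers":-1,"x":0,"y":0.001,"z":0,"spin":0},{"fingers":-1,"x":0,"y":0.002,"z":0,"spin":0},{"fingers":-1,"x":0,"y":0.002,"z":0,"spin":0},{"fingers":-1,"x":0,"y":0.0025,"z":0,"spin":0},{"fingers":-1,"x":0,"y":0.003,"z":0,"spin":0},{"fingers":-1,"x":0,"y":0.003,"z":0,"spin":0},{"fingers":-1,"x":0,"y":0.0035,"z":0,"spin":0},{"fingers":-1,"x":0,"y":0.0035,"z":0,"spin":0},{"fingers":-1,"x":0,"y":0.0035,"z":0,"spin":0}]'
```

```text
time_s: 12.4
ee_pos: [0.5684, -0.2461, 0.12]
eef_rot: [-1.571, 0.0, 1.765]
force: [0.6, 0.9, -3.2]
grip_width: 0.0178
```

```bash
python3 -m handwheel '[{"fingers":-1,"x":0,"y":0.0005,"z":0,"spin":0},{"fingers":-1,"x":0,"y":0.0005,"z":0,"spin":0},{"fingers":-1,"x":0,"y":0.001,"z":0,"spin":0},{"fingers":-1,"x":0,"y":0.001,"z":0,"spin":0},{"fingers":-1,"x":0,"y":0.001,"z":0,"spin":0},{"fingers":-1,"x":0,"y":0.0015,"z":0,"spin":0},{"fingers":-1,"x":0,"y":0.0015,"z":0,"spin":0},{"fingers":-1,"x":0,"y":0.0015,"z":0,"spin":0},{"fingers":-1,"x":0,"y":0.0015,"z":0,"spin":0},{"fingers":-1,"x":0,"y":0.0015,"z":0,"spin":0}]'
```

```text
time_s: 13.4
ee_pos: [0.5684, -0.246, 0.1194]
eef_rot: [-1.571, 0.0, 1.765]
force: [-7.1, 3.2, 10.1]
grip_width: 0.0174
```

Contact is confirmed at 10 N. Release and retreat upward.

```bash
python3 -m handwheel '[{"fingers":0.2,"x":0,"y":0,"z":0,"spin":0},{"fingers":0.2,"x":0,"y":0,"z":0,"spin":0},{"fingers":0.2,"x":0,"y":0,"z":0,"spin":0},{"fingers":0.2,"x":0,"y":0,"z":0,"spin":0},{"fingers":0.2,"x":0,"y":0,"z":0,"spin":0},{"fingers":0.2,"x":0,"y":0,"z":0,"spin":0},{"fingers":0.2,"x":0,"y":0,"z":0,"spin":0},{"fingers":0.2,"x":0,"y":0,"z":0,"spin":0},{"fingers":0.2,"x":0,"y":0,"z":0,"spin":0},{"fingers":0.2,"x":0,"y":0,"z":0,"spin":0}]'
python3 -m handwheel '[{"fingers":0.2,"x":0,"y":-0.01,"z":0,"spin":0},{"fingers":0.2,"x":0,"y":-0.03,"z":0,"spin":0},{"fingers":0.2,"x":0,"y":-0.06,"z":0,"spin":0},{"fingers":0.2,"x":0,"y":-0.1,"z":0,"spin":0},{"fingers":0.2,"x":0,"y":-0.13,"z":0,"spin":0},{"fingers":0.2,"x":0,"y":-0.15,"z":0,"spin":0},{"fingers":0.2,"x":0,"y":-0.15,"z":0,"spin":0},{"fingers":0.2,"x":0,"y":-0.15,"z":0,"spin":0},{"fingers":0.2,"x":0,"y":-0.15,"z":0,"spin":0},{"fingers":0.2,"x":0,"y":-0.15,"z":0,"spin":0}]'
python3 - <<'E'
from h import *
p,d=snap('side','s6');cv2.imwrite('pics/s6c.png',cv2.resize(p[140:360,220:400,::-1],None,fx=2.7,fy=2.7,interpolation=cv2.INTER_CUBIC))
E
```

```text
time_s: 14.4
ee_pos: [0.5684, -0.2461, 0.1185]
eef_rot: [-1.571, 0.0, 1.765]
force: [-0.2, -0.1, -1.5]
grip_width: 0.0564
time_s: 15.4
ee_pos: [0.5681, -0.246, 0.2672]
eef_rot: [-1.569, -0.001, 1.765]
force: [-0.6, -0.0, 0.0]
grip_width: 0.0563
```

View pics/s6c.png

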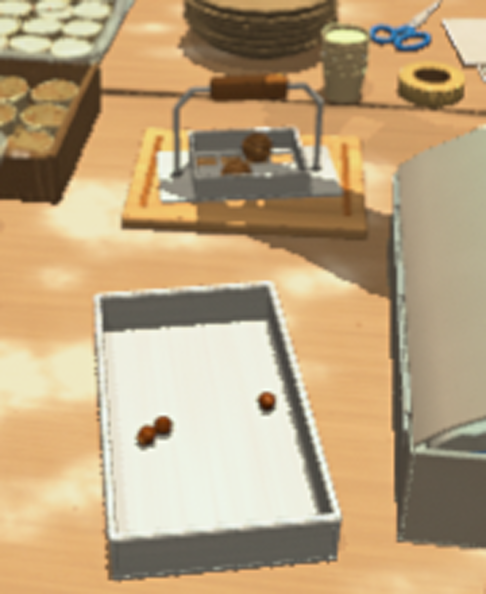

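The three hazelnuts are in the tray, and the sieve stands on the board with both walnuts, released. One depth check of the plate, then hand in.

Run:
```python
from h import *
d=np.load('pics/s6.npy')
for u,v in[(165,165),(165,195),(320,178),(330,190),(250,78),(150,220)]:print(px('side',d,220+u/2.7,140+v/2.7).round(3))
workorder.hand_in()
```

```text
[ 0.656 -0.245  0.02 ]
[ 0.647 -0.186  0.02 ]
[ 0.488 -0.242  0.018]
[ 0.477 -0.219  0.018]
[ 0.566 -0.24   0.133]
[ 0.657 -0.147  0.014]
the job is handed in; nothing more can be done
```

The job is done and handed in at about 15.5 s of the 51 s allowed. I gripped the sieve by its wooden bar with 60 N, lifted it about 17 mm and shook it along its y axis over the tray. I then carried it to the middle of the board, set it down and let go.

- **Nuts:** the last picture shows all three hazelnuts in the tray and both walnuts in the sieve's basket.
- **Sieve:** its plate top reads z = 0.018 to 0.020 m, so it lies flat on the 16 mm board. Its centre is within about 10 mm of the board's centre.
- **Robot:** the gripper is open and clear, about 15 cm above the grip, with wrist force near zero.
- **Mismatch:** the side and top cameras differed by 5 to 8 mm in y, within tolerance. Otherwise no check failed.

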